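# Hang the tasting paddle on the drying stand

### The arm

A 7-joint arm with a two-finger parallel gripper is mounted at the origin on the work surface. World frame = base frame: x ahead of the robot, y to its left, z up, the work surface at z = 0. Lengths are in m, angles in rad, forces in N, time in s.
With the tool pointing down it reaches from about 0.425 to 0.875 m from the base axis. Payload 4.7 kg.
Tool frame: the origin (TCP) lies midway between the tips of the shut fingers; the grasp point (between the pads) lies 19 mm behind it; z points along the fingers, y is the line along which they close (so a half turn about z gives the same grasp; the last joint's range is limited). The gripper opens to 87 mm and grips with 3 to 60 N. Pads are 19 mm wide; open, the fingers measure 117 mm over their backs; the gripper's body (75 mm by 190 mm) begins 51 mm behind the grasp point.
Start: joints at [1.276, 0.321, -0.07, 1.45, 0.023, 1.371, -0.057], TCP at [0.198, -0.619, 0.223] pointing down, gripper open.
Joint ranges: [-2.86, 2.86], [-0.3, 2.09], [-1.38, 1.24], [0.06, 2.45], [-1.56, 4.7], [0.09, 2.05], [-2.69, 2.69]. Speed limits (rad/s): [2.57, 2.57, 3.14, 3.14, 3.14, 3.14, 3.14].

### API

Orientations are given as a rotation vector (axis times angle).
In Python, from bench import ctrl gives the robot as it stands. The module is installed in compiled form; this text tells all that it offers.
- The arm moves only by the tool carry_out, never from a script. Its argument "steps" is a list of rows, each a list of 7 numbers: the turn, a rotation vector about the world's x, y, z in degrees, then the shift along the world's x, y, z in cm, then the opening, from 0 (shut) to 1 (fully open). A call has 1 to 12 rows; each row is the pose to reach, as a shift and turn from the pose commanded when the call began; what a row does not reach only later rows make up. A row lasts 1/10 s, in which the tool goes at most 50 mm and 8.59 degrees, less where a joint would pass 70% of its speed; a pose out of reach is approached as far as the arm can. A call with a gripper value outside its range is refused whole. The fingers move at their own pace and stop on an object; "squeeze" is the grip in N (left out, the last holds). Time passes only in rows, so rows that repeat a pose let the fingers close. It gives the time, the measured TCP pose, the force, the opening and the grip force at its end, in the units of the state.
- ctrl.get_state(): the state, without advancing time (a new reading comes with each control period).
- ctrl.get_image(name): name is "side" or "top"; returns a dict with "pixels" (400x640x3 uint8, red, green, blue), "camera_matrix" (3x3 intrinsics, pixels), "k1" (the pictures are not rectified: a ray, as slopes to the right and down, at radius r is drawn at 1 + k1 r^2 times it, then the intrinsics apply), "cam_to_world" (4x4, takes a point from camera to world coordinates). Camera axes: x right, y down, z forward; pixel columns grow to the right and rows downward; lengths in m; the calibration is good to about 2 mm. A picture is of the moment at which its call begins. There is no depth.
- ctrl.close_job(): hands the job in; it is judged then, once.
The state is a dict: "time": time; "joint_positions": joint angles; "qd": joint speeds; "joint_torque": joint torques, N m; "position": TCP position; "tool_rot": TCP orientation; "ft_force": force on the tool from outside, world axes, zero at the start; "torque": the same for the moment, N m; "grip_width": opening from 0.0 (shut) to 1.0 (fully open); "grip_force": force on a finger pad.
Only numpy, scipy, OpenCV 4.12 (cv2) and the standard library are available. Lean on these libraries where they do the work, as an engineer would, in place of code of your own. Each camera call takes 0.05 s, during which the arm holds its last target. There are 200 camera calls.

### The job

Hang the wooden tasting paddle on the steel drying stand: slip the hole in its handle over the slanted peg and bring it fully down to the rail before you let go, then leave it hanging there at rest. The peg may be clamped anywhere along the rail, so find it by sight or by touch. Do not ram the paddle against the stand, and leave the plate, the tumbler, the jar and the plain board where they are.

Things in the scene. Friction and masses are not known exactly. Their poses are not given: they have to be found in the camera images.
- paddle: wooden tasting paddle lying flat, 170 mm long, 10 mm thick, about 0.12 kg, the only one with a hole. Origin under the blade near the centre of mass; x along the handle, z normal to the paddle. Blade 54 mm wide, x = -85 to 25 mm; handle 32 mm wide, x = 25 to 85 mm; 13.5 mm hole 15 mm from the handle's end
- eye (a point): centre of the 13.5 mm hole of the paddle, halfway through its thickness: at x = 70, y = 0, z = 5 mm in the paddle's frame
- stand: fixed steel drying stand, origin on the worktop, z up, y along its rail. Base plate 130 x 170 x 10 mm, x from -35 to 95 mm. Two 12 mm square posts (x = 14, y = +-50 mm) carry the rail: 150 mm long, flat face 26 mm wide leaning to look along d = (-0.574, 0, 0.819), 35 degrees from vertical towards -x. The paddle hangs on the -x side, sagging to 45 to 60 degrees from level
- peg_foot (a point): fixed point in the middle of the rail's face, at x = 0, y = 0, z = 200 mm of the stand, axes as the stand's. The one round peg, 10 mm thick with a round end, sticks 57 mm out of the face along d. Its foot is clamped up to 25 mm from this point along +y or -y of the stand: where is not reported. The clamp does not yield to light touches
- plate: small white tasting plate, 100 mm across, 14 mm high, origin under its centre; a bystander
- tumbler: glass tumbler, 72 mm across, 100 mm high, origin under its centre; a bystander
- jar: small amber glass jar with a steel lid, 60 mm across, 60 mm high, origin under its centre; a bystander
- board: plain wooden board without a hole, 150 x 75 x 12 mm, origin under its centre, long along x; a bystander
Not all that is in view belongs to the job. There is more than one size of the stand; the one meant has the size given above. Leave any white look-alike of the paddle alone.

How it is judged:
On the way, in this order (a step that is already met when the one before it is completed fails the run):
1. the paddle is lifted in the gripper, its hole more than 60 mm above the worktop (height (world z) of eye above 0.06 m and contact force between the fingers and paddle above 0.5 N), for 0.1 s.
2. still held, the paddle is on the peg with its handle down at the rail (hole within about 12 mm of the rail's face) (contact force between the fingers and paddle above 0.5 N and z of eye in the frame of peg_foot between -0.008 and 0.011 m and x of eye in the frame of peg_foot between -0.014 and 0.006 m and y of eye in the frame of peg_foot between -0.031 and 0.031 m), for 0.1 s.
At the end, for the whole second after the job is handed in: The paddle hangs on the peg at rest and released: its hole within about 20 mm of the foot of the peg (anywhere along the rail where the peg may be clamped), its blade hanging below the hole (tilted more than 25 degrees from level), carried by the stand alone (z of eye in the frame of peg_foot between -0.01 and 0.022 m and x of eye in the frame of peg_foot between -0.022 and 0.01 m and y of eye in the frame of peg_foot between -0.033 and 0.033 m and contact force between paddle and stand above 0.3 N and contact force between the fingers and paddle below 0.05 N and angle between paddle's own z axis and vertical above 0.44 rad and height (world z) of paddle between 0.08 and 0.19 m and linear speed of paddle below 0.03 m/s and angular speed of paddle below 0.3 rad/s); the robot touches nothing.
It fails at once if the paddle is rammed against the stand (more than 35 N) (contact force between paddle and stand above 35 N).
It fails at once if the plate, tumbler, jar or board is moved by more than 20 mm (distance of any of plate, tumbler, jar, board from where it was at the start of the episode above 0.02 m).
It also fails if it takes over 72 s, if anything falls off the work surface, if the arm or the gripper's body presses on something with over 40 N, if the wrist force passes 120 N, or if a joint passes its speed limit or range.

## Working session

There is one attempt and no reset: what is moved stays moved. The work goes in short steps, Python scripts to look and compute and a tool call to move; the robot and the scene stay as the last step left them, time stands still between calls to the robot, and variables do not carry over. Pictures are saved under pics/ and viewed, at most 10 in all, crops included, and the job is handed in when it is done.

Besides the shell and the picture viewer there is one more tool, called after "Request:" by a JSON object that holds its "api" and its "payload", one argument or row to a line. carry_out: Moves the arm, as the interface text tells. Its arguments: {"type":"object","properties":{"steps":{"type":"array","items":{"type":"array","items":{"type":"number"}}},"squeeze":{"type":"number"}},"required":["steps"]}

```bash
mkdir -p pics; cat > h.py <<'E'
import numpy as np, cv2
from bench import ctrl
from scipy.spatial.transform import Rotation as R
def snap(n,f):
    d=ctrl.get_image(n); cv2.imwrite(f'pics/{f}.png',d['pixels'][:,:,::-1]); np.savez(f'pics/{f}.npz',**d); return d
def load(f): return np.load(f'pics/{f}.npz')
def ray(d,px):
    K=np.array(d['camera_matrix']);T=np.array(d['cam_to_world'])
    u=cv2.undistortPoints(np.array(px,float).reshape(-1,1,2),K,np.array([float(d['k1']),0,0,0])).reshape(-1,2)
    v=np.c_[u,np.ones(len(u))]@T[:3,:3].T
    return T[:3,3],v
def atz(d,px,z):
    o,v=ray(d,px); return o+v*((z-o[2])/v[:,2])[:,None]
def proj(d,P):
    T=np.linalg.inv(np.array(d['cam_to_world'])); c=np.atleast_2d(P)@T[:3,:3].T+T[:3,3]
    s=c[:,:2]/c[:,2:]; s=s*(1+float(d['k1'])*(s**2).sum(1))[:,None]
    K=np.array(d['camera_matrix']); return s*[K[0,0],K[1,1]]+[K[0,2],K[1,2]]
def tri(d1,p1,d2,p2):
    o1,v1=ray(d1,[p1]);o2,v2=ray(d2,[p2]);v1=v1[0]/np.linalg.norm(v1);v2=v2[0]/np.linalg.norm(v2)
    s=np.linalg.lstsq(np.c_[v1,-v2],o2-o1,rcond=None)[0]
    a=o1+s[0]*v1;b=o2+s[1]*v2; return (a+b)/2,np.linalg.norm(a-b)
E
python3 - <<'E'
from h import *
for n in('top','side'):
    d=snap(n,n+'0'); print(n,np.round(d['cam_to_world'],3),d['camera_matrix'],d['k1'])
s=ctrl.get_state();print(s)
E
```

```text
top [[-1.000e-03 -9.870e-01  1.630e-01  2.790e-01]
 [-1.000e+00  1.000e-03  0.000e+00 -7.000e-03]
 [-0.000e+00 -1.630e-01 -9.870e-01  1.306e+00]
 [ 0.000e+00  0.000e+00  0.000e+00  1.000e+00]] [[466.91614844   0.         327.4172386 ]
 [  0.         466.91614844 195.53337476]
 [  0.           0.           1.        ]] 0.02441991345152266
side [[-0.955 -0.157  0.251  0.237]
 [-0.296  0.524 -0.799  0.757]
 [-0.006 -0.837 -0.547  0.661]
 [ 0.     0.     0.     1.   ]] [[362.39551      0.         320.39578689]
 [  0.         362.39551    200.91454845]
 [  0.           0.           1.        ]] -0.02491658801329478
{'time': 0.1, 'joint_positions': array([ 1.27610836,  0.32173137, -0.07010125,  1.4515642 ,  0.02264159,
        1.37079611, -0.05689189]), 'qd': array([ 0.00020004, -0.00181205, -0.00100521, -0.00363153,  0.00129816,
        0.0003809 ,  0.00023912]), 'joint_torque': array([-9.36334982e-05, -4.92574167e+01, -4.05813837e-01, -3.13396561e+01,
       -6.41683233e-02,  3.95421032e-02,  5.58198872e-05]), 'position': array([ 0.1973352 , -0.61879739,  0.22157677]), 'tool_rot': array([-3.10256129e+00, -4.82955266e-01,  6.13004925e-04]), 'ft_force': array([ 0.34772878, -0.32381924,  0.41394924]), 'torque': array([ 0.05942147, -0.01134254,  0.03285127]), 'grip_force': 0.0, 'grip_width': 1.0072959018720726}
```

View pics/top0.png

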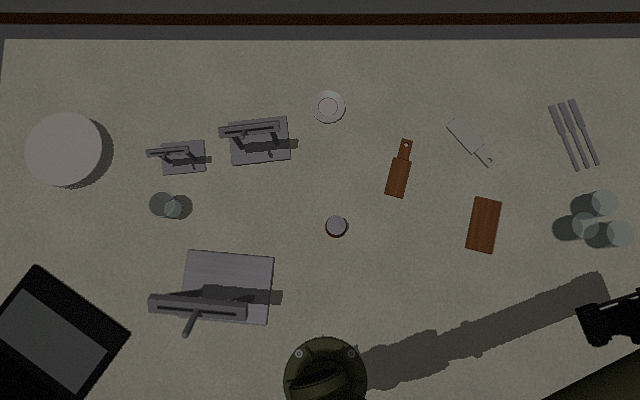

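View pics/side0.png

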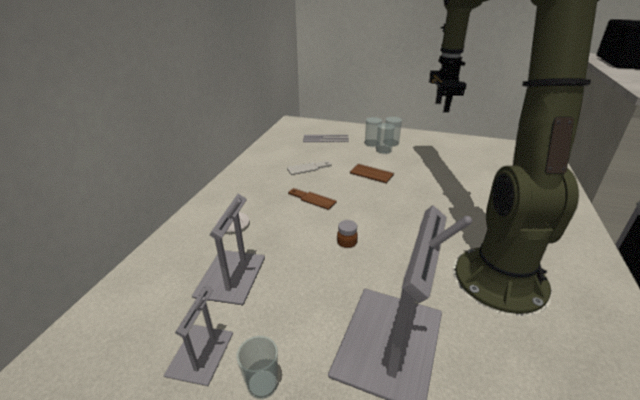

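The paddle is at top px (398,168) and the white look-alike at (470,140). There are three stands: small (180,157), medium (258,140) and large (230,290). I'll measure their sizes and zoom in.

```bash
python3 - <<'E'
from h import *
d=load('top0');s=load('side0')
A=cv2.resize(d['pixels'][95:185,200:320],(800,600),interpolation=cv2.INTER_CUBIC)
B=cv2.resize(s['pixels'][185:310,180:300],(576,600),interpolation=cv2.INTER_CUBIC)
C=cv2.resize(d['pixels'][125:210,370:430],(424,600),interpolation=cv2.INTER_CUBIC)
f=lambda a:cv2.convertScaleAbs(a,alpha=1.7)
im=np.hstack([cv2.resize(f(A),(400,300)),cv2.resize(f(C),(212,300))])
cv2.imwrite('pics/zA.png',f(A)[:,:,::-1]);cv2.imwrite('pics/zBC.png',np.hstack([f(B)[:600,:376*1],f(C)])[:,:,::-1] if 0 else np.hstack([cv2.resize(f(B),(480,500)),cv2.resize(f(C),(320,500))])[:,:,::-1])
E
```

```text
(no output)
```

View pics/zA.png

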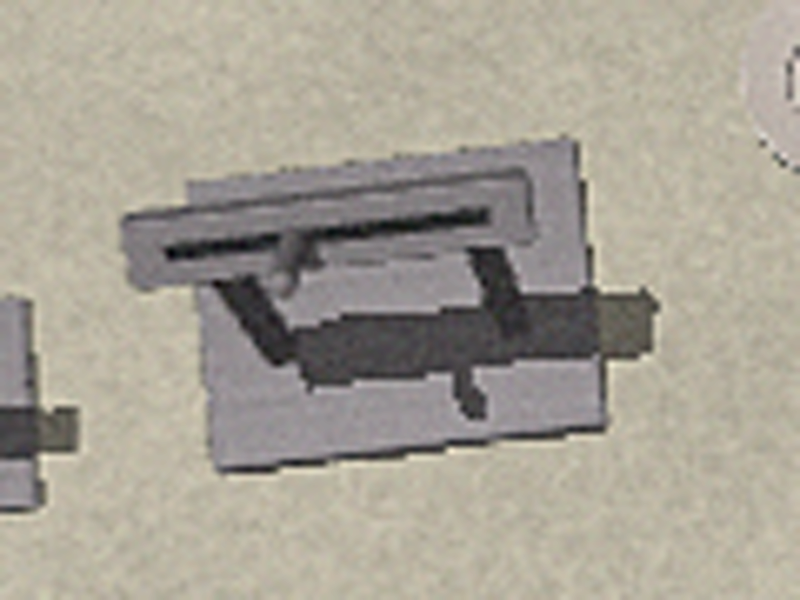

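View pics/zBC.png

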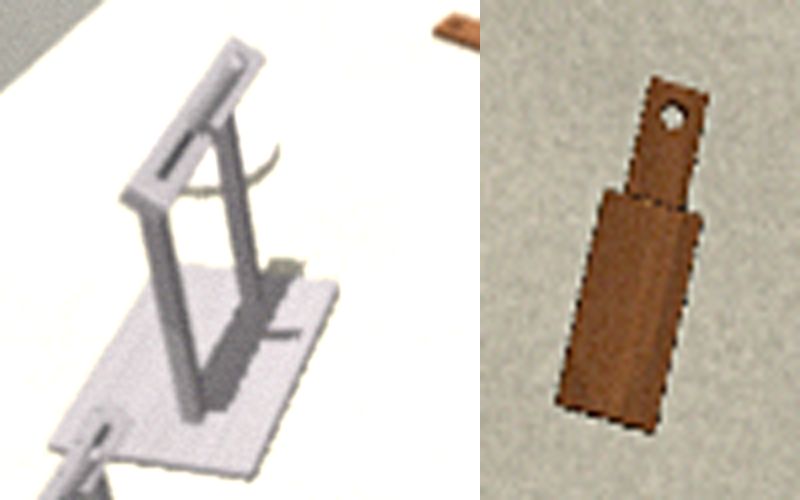

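The crop shows the medium stand with base corners at about (228,122), (287,116), (291,159) and (232,165), which suits 170x130 mm. The peg is near (244,131)–(243,138), and the paddle hole is at about (406,145). I'll fit all of these.

```bash
cat > fit.py <<'E'
from h import *
from scipy.optimize import least_squares
d=load('top0');s=load('side0')
zA=lambda p:(np.array(p)+.5)/6.6667-.5+[200,95]
zB=lambda p:(np.array(p)+.5)/4-.5+[180,185]
zC=lambda p:(np.array(p)-[480,0]+.5)/[320/60,500/85]-.5+[370,125]
base=np.array([[95,85,10],[95,-85,10],[-35,-85,10],[-35,85,10]])/1000
pb=zA([(188,182),(578,138),(607,428),(215,470)])
n=np.array([-.574,0,.819]);t=np.array([.819,0,.574]) # t: up-slope across face
O=np.array([0,0,.2])
rail=np.array([O+a*t*.013+np.array([0,b*.075,0]) for a,b in((1,1),(1,-1),(-1,-1),(-1,1))])
pr=zA([(122,215),(528,168),(532,242),(135,290)])
def W(x,P): c,sn=np.cos(x[2]),np.sin(x[2]);return P@np.array([[c,-sn,0],[sn,c,0],[0,0,1]]).T+[x[0],x[1],0]
# side: base (z .01) corners and rail corners
sb=zB([(335,288),(255,478)]); 
f=lambda x:(proj(d,W(x,base))-pb).ravel()
if __name__=='__main__':
    C=atz(d,pb,.01);print('base',C.round(3),'sides',[np.linalg.norm(C[i]-C[i-1]).round(3) for i in range(4)])
    g=lambda x:np.r_[f(x),(proj(d,W(x,rail))-pr).ravel()]
    q=least_squares(f,[.65,.2,0]);print(q.x,q.fun.round(1))
    print('rail pred in zA',((proj(d,W(q.x,rail))-[200,95]+.5)*6.6667-.5).round())
    for c in(-.025,0,.025):
        P=W(q.x,np.array([O+[0,c,0],O+[0,c,0]+n*.057]))
        print(c,((proj(d,P)-[200,95]+.5)*6.6667-.5).round(), 'side',proj(s,P).round(1))
    print('side base',((proj(s,W(q.x,base))-[180,185]+.5)*4-.5).round())
    print('side rail',((proj(s,W(q.x,rail))-[180,185]+.5)*4-.5).round())
    pp=zC([(653,76),(709,95),(673,115),(607,190),(702,218),(557,405),(655,433)])
    P=atz(d,pp,.01);print('paddle',P.round(4)); 
    print('len',np.linalg.norm((P[0]+P[1]-P[5]-P[6])/2),'hole side proj',proj(s,P[2:3]))
E
python3 fit.py
```

```text
base [[0.709 0.28  0.01 ]
 [0.729 0.112 0.01 ]
 [0.6   0.098 0.01 ]
 [0.582 0.265 0.01 ]] sides [np.float64(0.129), np.float64(0.17), np.float64(0.13), np.float64(0.168)]
[0.62516499 0.18523225 0.11433955] [-0.1 -0.2  0.1 -0.   0.4 -0.1 -0.4  0.3]
rail pred in zA [[120. 225.]
 [528. 181.]
 [538. 248.]
 [134. 293.]]
-0.025 [[398. 230.]
 [387. 278.]] side [[235.6 206. ]
 [246.8 189.9]]
0 [[330. 237.]
 [316. 286.]] side [[231.4 212.2]
 [242.7 195.9]]
0.025 [[262. 244.]
 [245. 294.]] side [[227.  218.7]
 [238.4 202.2]]
side base [[ 47. 438.]
 [164. 253.]
 [345. 276.]
 [254. 469.]]
side rail [[129. 179.]
 [237.  28.]
 [274.  52.]
 [173. 206.]]
paddle [[ 0.6623 -0.2212  0.01  ]
 [ 0.6527 -0.251   0.01  ]
 [ 0.6427 -0.2314  0.01  ]
 [ 0.6052 -0.1952  0.01  ]
 [ 0.5912 -0.2455  0.01  ]
 [ 0.4995 -0.1663  0.01  ]
 [ 0.4859 -0.2176  0.01  ]]
len 0.17056806491376023 hole side proj [[294.060042   190.17420273]]
```

Medium stand confirmed: its sides measure 130 x 170 mm, and the fit puts it at (0.625, 0.185) with yaw 6.6°. The peg is about +11.5 mm along the rail. The paddle fits 170.6 mm long, with origin (0.575, -0.214) and yaw -15°. Next I move above the paddle.

Request:
{"api": "carry_out", "payload": {
  "steps": [
    [0, 0, -6, 4, 4, -1, 1],
    [0, 0, -12, 8, 8, -2, 1],
    [0, 0, -18, 12, 12, -3, 1],
    [0, 0, -24, 16, 16, -4, 1],
    [0, 0, -29, 20, 20, -6, 1],
    [0, 0, -32.7, 24, 24.5, -8, 1],
    [0, 0, -32.7, 28, 29, -9, 1],
    [0, 0, -32.7, 32, 33, -11, 1],
    [0, 0, -32.7, 35, 37, -12, 1],
    [0, 0, -32.7, 37.7, 40.5, -12.3, 1],
    [0, 0, -32.7, 37.7, 40.5, -12.3, 1],
    [0, 0, -32.7, 37.7, 40.5, -12.3, 1]
  ]
}}

```text
time: 1.3
position: [0.5771, -0.207, 0.0982]
tool_rot: [-3.112, 0.398, 0.001]
ft_force: [-0.1, 0.5, -0.4]
grip_width: 1.001
grip_force: 0.0
```

Request:
{"api": "carry_out", "payload": {
  "steps": [
    [0, 0, 0, 0, 0, 0, 1],
    [0, 0, 0, 0, 0, 0, 1],
    [0, 0, 0, 0, 0, -2, 1],
    [0, 0, 0, 0, 0, -4, 1],
    [0, 0, 0, 0, 0, -4, 1],
    [0, 0, 0, 0, 0, -4, 1],
    [0, 0, 0, 0, 0, -4, 1]
  ]
}}

```text
time: 2.0
position: [0.5749, -0.2156, 0.061]
tool_rot: [3.113, -0.413, 0.003]
ft_force: [-0.3, 0.2, 0.4]
grip_width: 1.001
grip_force: 0.0
```

```bash
python3 - <<'E'
from h import *
d=snap('top','top1');s=snap('side','side1')
A=d['pixels'][120:220,340:460];B=s['pixels'][150:230,270:360]
cv2.imwrite('pics/z1.png',cv2.convertScaleAbs(np.hstack([cv2.resize(A,(480,400)),cv2.resize(B,(320,400)) ]),alpha=1.7)[:,:,::-1])
print(ctrl.get_state()['position'])
E
```

```text
[ 0.57515795 -0.21503811  0.06095748]
```

View pics/z1.png

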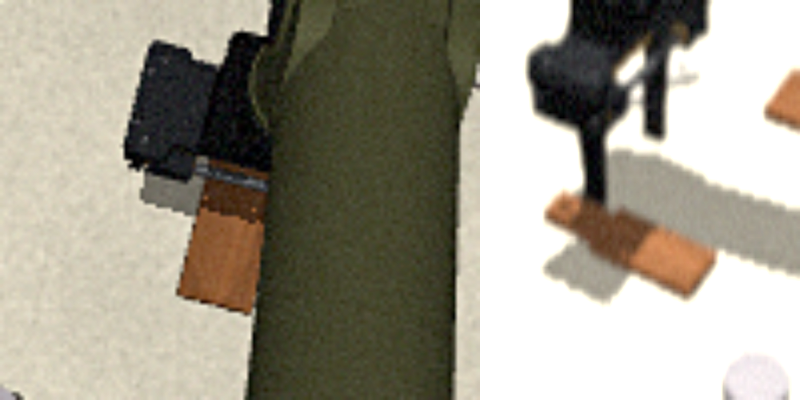

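The gripper straddles the blade, with the paddle visible between the fingers and aligned. Descending to grasp.

Request:
{"api": "carry_out", "payload": {
  "steps": [
    [0, 0, 0, 0, 0, -2, 1],
    [0, 0, 0, 0, 0, -4, 1],
    [0, 0, 0, 0, 0, -5, 1],
    [0, 0, 0, 0, 0, -5.6, 1],
    [0, 0, 0, 0, 0, -5.6, 1],
    [0, 0, 0, 0, 0, -5.6, 0],
    [0, 0, 0, 0, 0, -5.6, 0],
    [0, 0, 0, 0, 0, -5.6, 0],
    [0, 0, 0, 0, 0, -5.6, 0],
    [0, 0, 0, 0, 0, -5.6, 0],
    [0, 0, 0, 0, 0, -5.6, 0],
    [0, 0, 0, 0, 0, -5.6, 0]
  ],
  "squeeze": 30
}}

```text
time: 3.3
position: [0.5747, -0.2144, 0.0038]
tool_rot: [3.114, -0.41, 0.0]
ft_force: [1.4, -0.1, 1.0]
grip_width: 0.617
grip_force: 30.0
```

Grip opening is 53.7 mm, which matches the blade width. Lifting, while I work out the approach pose.

Request:
{"api": "carry_out", "payload": {
  "steps": [
    [0, 0, 0, 0, 0, 1, 0],
    [0, 0, 0, 0, 0, 3, 0],
    [0, 0, 0, 0, 0, 6, 0],
    [0, 0, 0, 0, 0, 9, 0],
    [0, 0, 0, 0, 0, 12, 0],
    [0, 0, 0, 0, 0, 15, 0],
    [0, 0, 0, 0, 0, 18, 0],
    [0, 0, 0, 0, 0, 21, 0],
    [0, 0, 0, 0, 0, 24, 0],
    [0, 0, 0, 0, 0, 25, 0],
    [0, 0, 0, 0, 0, 25, 0]
  ]
}}

```text
time: 4.4
position: [0.5753, -0.2144, 0.2553]
tool_rot: [3.114, -0.41, 0.005]
ft_force: [-0.0, 0.3, -2.0]
grip_width: 0.614
grip_force: 30.0
```

```bash
cat > plan.py <<'E'
from h import *
from fit import W,n
X=np.array([.62516,.18523,.11434]);C=.0115
Rs=R.from_euler('z',X[2]).as_matrix()
D=Rs@n
R0=R.from_rotvec([3.114,-.41,0]); e_t=R0.inv().apply(np.array([.6427,-.2314,.005])-[.5747,-.2144,.0038]) # eye in tool
def foot(c=C): return W(X,np.array([[0,c,.2]]))[0]
Rg=R.from_matrix(Rs)*R.from_euler('y',-35,degrees=True)*R.from_euler('z',15-0,degrees=True)*R0 # paddle yaw -15 -> stand x
def tcp(h,c=C,e=None,Rt=None): return foot(c)+D*h-(Rt or Rg).apply(e_t if e is None else e)
E
python3 - <<'E'
from plan import *
s=ctrl.get_state();p=s['position'];r=R.from_rotvec(s['tool_rot']);print(p,s['tool_rot'],s['grip_force'],s['grip_width'])
print('eye in tool',e_t,'foot',foot(),'D',D)
print('turn',np.degrees((Rg*r.inv()).as_rotvec()))
for h in(.12,.085,.005): print(h,tcp(h),(tcp(h)-p)*100)
E
```

```text
[ 0.57527407 -0.21436531  0.25525179] [ 3.11387749 -0.40987036  0.00475863] 29.99922662973404 0.6144527836126218
eye in tool [ 0.07008297 -0.00117961 -0.00119427] foot [0.62384795 0.19665491 0.2       ] D [-0.57025195 -0.06548825  0.819     ]
turn [ -2.59353944 -34.93152093  20.8718238 ]
0.12 [0.49920235 0.18115379 0.25709913] [-7.60717196 39.55190962  0.18473363]
0.085 [0.51916117 0.18344588 0.22843413] [-5.61129013 39.78111849 -2.68176637]
0.005 [0.56478133 0.18868494 0.16291413] [-1.04927451 40.30502446 -9.23376637]
```

Request:
{"api": "carry_out", "payload": {
  "steps": [
    [-0.4, -5, 3, -1, 2, 1, 0],
    [-0.8, -10, 6, -3, 5, 1.5, 0],
    [-1.2, -16, 9.5, -5, 9, 2, 0],
    [-1.6, -22, 13, -7, 13, 2, 0],
    [-2.1, -28, 17, -7.6, 17.5, 2, 0],
    [-2.6, -34.9, 20.9, -7.6, 22, 2, 0],
    [-2.6, -34.9, 20.9, -7.6, 26.5, 2, 0],
    [-2.6, -34.9, 20.9, -7.6, 31, 1.5, 0],
    [-2.6, -34.9, 20.9, -7.6, 35, 1, 0],
    [-2.6, -34.9, 20.9, -7.6, 38, 0.5, 0],
    [-2.6, -34.9, 20.9, -7.6, 39.5, 0.2, 0],
    [-2.6, -34.9, 20.9, -7.6, 39.5, 0.2, 0]
  ]
}}

```text
time: 5.6
position: [0.5412, 0.0649, 0.215]
tool_rot: [-2.987, -0.152, -0.882]
ft_force: [-0.0, -0.8, -1.3]
grip_width: 0.616
grip_force: 30.0
```

Request:
{"api": "carry_out", "payload": {
  "steps": [
    [0, 0, 0, 0, 0, 0, 0],
    [0, 0, 0, 0, 0, 0, 0],
    [0, 0, 0, 0, 0, 0, 0],
    [0, 0, 0, 0, 0, 0, 0],
    [0, 0, 0, 0, 0, 0, 0]
  ]
}}

```text
time: 6.1
position: [0.5431, 0.0677, 0.2187]
tool_rot: [-2.978, -0.158, -0.887]
ft_force: [0.0, 0.7, -1.3]
grip_width: 0.615
grip_force: 30.0
```

```bash
python3 - <<'E'
from plan import *
st=ctrl.get_state();p=st['position'];r=R.from_rotvec(st['tool_rot'])
print(p,tcp(.12),'ori err',np.degrees((Rg*r.inv()).as_rotvec()),st['ft_force'])
d=snap('top','top2');s=snap('side','side2')
E=p+r.apply(e_t)
for f,q in(('top',d),('side',s)): print(f,'eye pred',proj(q,E),'peg',proj(q,[foot(),foot()+D*.057]).round(1))
A=d['pixels'][90:190,200:300];B=s['pixels'][150:250,200:300]
cv2.imwrite('pics/z2.png',np.hstack([cv2.resize(cv2.convertScaleAbs(A,alpha=1.7),(400,400),interpolation=cv2.INTER_CUBIC),cv2.resize(cv2.convertScaleAbs(B,alpha=1.3),(400,400),interpolation=cv2.INTER_CUBIC) ])[:,:,::-1])
E
```

```text
[0.54305329 0.06772433 0.21868586] [0.49920235 0.18115379 0.25709913] ori err [ 0.20071823 -1.82373773  0.44553131] [ 0.00554016  0.68592185 -1.32009499]
top eye pred [[292.10574971 132.78398988]] peg [[244.4 130.6]
 [242.1 138. ]]
side eye pred [[260.09741656 168.244177  ]] peg [[229.4 215.2]
 [240.8 198.8]]
```

View pics/z2.png

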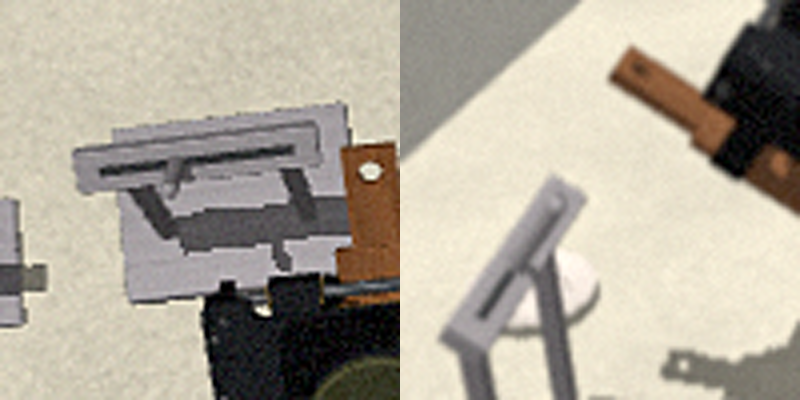

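The hole shows at (292.5,133) top and (259.5,167) side, and both match the prediction to about 1 px. The peg tip at (243,137.5) top also agrees. The arm was only part way there, so I'm checking the joints and what remains.

```bash
python3 - <<'E'
from plan import *
st=ctrl.get_state();p=st['position'];r=R.from_rotvec(st['tool_rot'])
print(st['joint_positions'].round(2),(tcp(.12)-p)*100,np.degrees((Rg*r.inv()).as_rotvec()))
E
```

```text
[-0.1  -0.3  -0.09  2.21  0.04  0.66 -1.69] [-4.39188287 11.29405432  3.81520944] [ 0.20454329 -1.79731439  0.39995915]
```

Request:
{"api": "carry_out", "payload": {
  "steps": [
    [0, 0, 0, -0.3, 1.5, 0.2, 0],
    [0, -0.4, 0.1, -0.6, 3, 0.3, 0],
    [0, -0.8, 0.2, -0.9, 5, 0.3, 0],
    [0, -1, 0.2, -1.2, 7, 0.3, 0],
    [0.1, -1.3, 0.3, -1.5, 9, 0.3, 0],
    [0.2, -1.8, 0.4, -1.8, 10.5, 0.3, 0],
    [0.2, -1.8, 0.4, -1.9, 11.6, 0.3, 0],
    [0.2, -1.8, 0.4, -1.9, 11.6, 0.3, 0],
    [0.2, -1.8, 0.4, -1.9, 11.6, 0.3, 0],
    [0.2, -1.8, 0.4, -1.9, 11.6, 0.3, 0],
    [0.2, -1.8, 0.4, -1.9, 11.6, 0.3, 0]
  ]
}}

```text
time: 7.3
position: [0.5242, 0.1845, 0.222]
tool_rot: [-2.96, -0.17, -0.933]
ft_force: [-0.1, 0.1, -2.0]
grip_width: 0.61
grip_force: 30.0
```

```bash
cat >> plan.py <<'E'
def status():
    st=ctrl.get_state();p=st['position'];r=R.from_rotvec(st['tool_rot']);E=p+r.apply(e_t)
    v=E-foot(); P=r.apply(R0.inv().apply(R.from_euler('z',-15,degrees=True).as_matrix().T)) # paddle axes rows
    v=Rs.T@v; t=np.array([.819,0,.574])
    print('eye rel foot: h %.4f  across(t) %.4f  along rail(y) %.4f'%(v@n,v@t,v[1]),'oerr',np.degrees((Rg*r.inv()).as_rotvec()).round(2),'F',st['ft_force'].round(1),'q',st['joint_positions'].round(2),'grip',round(st['grip_width'],3),'t',round(st['time'],2))
    return p,r,E
E
python3 -c "
from plan import *
p,r,E=status()
print((tcp(.075)-p)*100)"
```

```text
eye rel foot: h 0.0768  across(t) 0.0005  along rail(y) 0.0005 oerr [ 0.01  0.   -0.04] F [-0.1  0.1 -2. ] q [-0.17 -0.28 -0.32  2.19  0.21  0.66 -2.09] grip 0.61 t 7.3
[ 0.06644529 -0.03917282 -0.17177878]
```

The pose is reached on target. Now I check how the hole lines up with the peg.

```bash
python3 - <<'E'
from plan import *
p,r,E=status()
d=snap('top','top3');s=snap('side','side3')
for f,q in(('top',d),('side',s)): print(f,'eye pred',proj(q,E),'peg',proj(q,[foot(),foot()+D*.057]).round(1))
print('side eye shift per 5mm y', proj(s,E+.005*Rs[:,1])-proj(s,E))
A=d['pixels'][100:160,215:275];B=s['pixels'][160:220,210:270]
cv2.imwrite('pics/z3.png',np.hstack([cv2.resize(cv2.convertScaleAbs(A,alpha=1.7),(400,400),interpolation=cv2.INTER_CUBIC),cv2.resize(cv2.convertScaleAbs(B,alpha=1.2),(400,400),interpolation=cv2.INTER_CUBIC) ])[:,:,::-1])
E
```

```text
eye rel foot: h 0.0768  across(t) 0.0005  along rail(y) 0.0005 oerr [ 0.01  0.   -0.04] F [-0.1  0.1 -2. ] q [-0.17 -0.28 -0.32  2.19  0.21  0.66 -2.09] grip 0.61 t 7.3
top eye pred [[241.04187983 140.57426078]] peg [[244.4 130.6]
 [242.1 138. ]]
side eye pred [[244.65020235 192.76571525]] peg [[229.4 215.2]
 [240.8 198.8]]
side eye shift per 5mm y [[-0.85817227  1.25386814]]
```

View pics/z3.png

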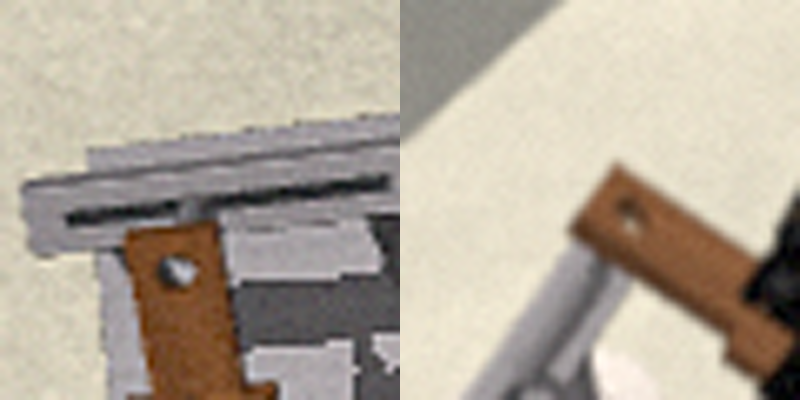

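The hole is at about (241.4,140) in top and (244.2,191.5) in side, and the peg's foot shows at (244,131). I'll measure the hole with sub-pixel centroids in both views.

```bash
cat > hole.py <<'E'
from plan import *
from scipy.optimize import least_squares
def cen(q,E,w=5):
    # soft centroid of non-brown (low saturation) in window around the predicted top-surface hole
    u0=proj(q,E+D*.005)[0]; x,y=np.round(u0).astype(int)
    im=q['pixels'].astype(float); k=8
    c=im[y-w:y+w+1,x-w:x+w+1]; rb=(c[...,0]-c[...,2])/(c.sum(2)+1)
    return rb,(x,y)
E
python3 - <<'E'
from hole import *
p,r,E=status()
for n_ in('top3','side3'):
    q=load(n_); rb,o=cen(q,E); print(n_,o,proj(q,E+D*.005)); print((rb*100).round().astype(int))
    print(q['pixels'][o[1]-5:o[1]+6,o[0]-5:o[0]+6].sum(2)//3)
E
```

```text
eye rel foot: h 0.0768  across(t) 0.0005  along rail(y) 0.0009 oerr [ 0.01  0.01 -0.07] F [-0.3  0.  -1. ] q [-0.17 -0.28 -0.32  2.19  0.21  0.66 -2.09] grip 0.612 t 7.4
top3 (np.int64(241), np.int64(141)) [[240.65069944 141.2875983 ]]
[[29 37 34 35 37 31 33 34 37 32 33]
 [33 33 36 33 36 36 38 35 40 35 36]
 [31 33 30 26 14 19 28 40 32 34 33]
 [35 34 33 -4 -3 -2 -1  3 43 30 32]
 [36 37 25 -1 -1  0 -1 -1 10 38 33]
 [27 35 31  6 -5  0 -1 -2 21 34 33]
 [37 32 34 29 25  5  4 11 48 36 30]
 [36 36 34 44 39 37 45 38 32 31 31]
 [40 35 32 30 36 31 35 29 36 29 34]
 [38 26 27 31 34 35 31 36 33 30 28]
 [42 34 37 29 34 33 31 31 26 32 30]]
[[ 48  45  48  45  47  53  50  44  41  48  46]
 [ 46  46  44  48  49  48  43  45  42  47  44]
 [ 45  50  48  39  51  34  35  37  46  49  45]
 [ 45  43  38  37  75  88  68  66  33  46  48]
 [ 45  45  33  25  47 108 106 101  70  42  48]
 [ 51  42  32  22  36  75 109 103  51  46  45]
 [ 41  48  41  26  19  33  68  65  37  42  46]
 [ 44  43  47  33  30  34  31  43  49  45  48]
 [ 39  43  48  48  48  51  51  53  47  47  46]
 [ 41  49  47  48  44  46  50  48  47  49  5
[... 332 characters left out ...]
]
 [28 25 19 14 22 28 26 27 30 30 29]
 [27 26 18 10 16 24 29 26 26 28 28]
 [29 26 19 13 16 21 28 29 27 26 27]
 [26 29 26 22 20 24 27 26 27 30 27]
 [25 26 28 27 24 28 27 27 26 28 27]]
[[100  74  82 103 130 158 174 182 183 181 183]
 [ 76  73  73  76  90 116 143 165 178 185 182]
 [ 79  78  78  73  73  84 102 127 153 177 184]
 [ 78  75  67  64  65  75  79  88 115 143 165]
 [ 76  62  46  45  59  73  73  79  83 102 126]
 [ 76  62  50  49  56  61  75  76  78  77  87]
 [ 74  74  71  71  62  57  72  85  78  73  78]
 [ 81  79  89 112  87  67  69  85  86  81  80]
 [ 70  79  94 113 101  79  72  78  81  84  85]
 [ 66  70  77  86  92  80  77  79  82  76  82]
 [ 57  60  67  73  80  73  78  77  79  77  81]]
```

The top centroid puts the hole within about 1 mm of the peg axis, and the side offset matches that camera's constant bias on the stand. I start the insertion slowly and watch the forces.

Request:
{"api": "carry_out", "payload": {
  "steps": [
    [0, 0, 0, 0.29, 0.03, -0.41, 0],
    [0, 0, 0, 0.57, 0.07, -0.82, 0],
    [0, 0, 0, 0.86, 0.1, -1.23, 0],
    [0, 0, 0, 1.14, 0.13, -1.64, 0],
    [0, 0, 0, 1.28, 0.15, -1.84, 0],
    [0, 0, 0, 1.28, 0.15, -1.84, 0],
    [0, 0, 0, 1.28, 0.15, -1.84, 0]
  ]
}}

```text
time: 8.1
position: [0.5368, 0.187, 0.2035]
tool_rot: [-2.959, -0.172, -0.933]
ft_force: [-0.3, 0.8, -0.2]
grip_width: 0.617
grip_force: 30.0
```

```bash
python3 - <<'E'
from hole import *
p,r,E=status()
d=snap('top','top4');s=snap('side','side4')
A=d['pixels'][110:160,215:265];B=s['pixels'][170:220,205:255]
cv2.imwrite('pics/z4.png',np.hstack([cv2.resize(cv2.convertScaleAbs(A,alpha=2),(400,400),interpolation=cv2.INTER_CUBIC),cv2.resize(cv2.convertScaleAbs(B,alpha=1.4),(400,400),interpolation=cv2.INTER_CUBIC) ])[:,:,::-1])
E
```

```text
eye rel foot: h 0.0543  across(t) 0.0004  along rail(y) 0.0016 oerr [ 0.02  0.   -0.13] F [-0.3  0.8 -0.2] q [-0.15 -0.23 -0.34  2.19  0.25  0.61 -2.12] grip 0.617 t 8.1
```

View pics/z4.png

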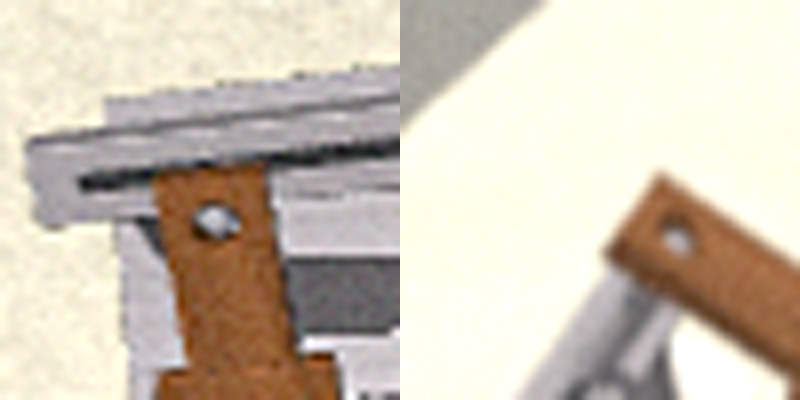

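There is a grey tip inside the hole in both views, (242,137.5) in top and (239.5,199) in side, and no contact force. I continue down the peg.

Request:
{"api": "carry_out", "payload": {
  "steps": [
    [0, 0, 0, 0.17, -0.03, -0.25, 0],
    [0, 0, 0, 0.34, -0.02, -0.49, 0],
    [0, 0, 0, 0.51, 0.0, -0.74, 0],
    [0, 0, 0, 0.68, 0.02, -0.98, 0],
    [0, 0, 0, 0.86, 0.04, -1.23, 0],
    [0, 0, 0, 0.86, 0.04, -1.23, 0]
  ]
}}

```text
time: 8.8
position: [0.5453, 0.1872, 0.1906]
tool_rot: [-2.96, -0.172, -0.932]
ft_force: [-1.3, -0.4, -0.6]
grip_width: 0.616
grip_force: 30.0
```

```bash
python3 -c "
from plan import *
status()"
```

```text
eye rel foot: h 0.0388  across(t) -0.0000  along rail(y) 0.0008 oerr [ 0.04 -0.04 -0.11] F [-1.3 -0.4 -0.6] q [-0.14 -0.2  -0.34  2.19  0.27  0.58 -2.14] grip 0.616 t 8.8
```

Request:
{"api": "carry_out", "payload": {
  "steps": [
    [0, 0, 0, 0.2, 0.02, -0.29, 0],
    [0, 0, 0, 0.4, 0.05, -0.57, 0],
    [0, 0, 0, 0.6, 0.07, -0.86, 0],
    [0, 0, 0, 0.8, 0.09, -1.15, 0],
    [0, 0, 0, 1.0, 0.11, -1.43, 0],
    [0, 0, 0, 1.25, 0.14, -1.8, 0],
    [0, 0, 0, 1.25, 0.14, -1.8, 0]
  ]
}}

```text
time: 9.5
position: [0.5578, 0.1885, 0.1725]
tool_rot: [-2.96, -0.172, -0.932]
ft_force: [-0.1, -0.3, -1.4]
grip_width: 0.613
grip_force: 30.0
```

```bash
python3 -c "
from plan import *
status()"
```

```text
eye rel foot: h 0.0167  across(t) -0.0002  along rail(y) 0.0008 oerr [ 0.04 -0.06 -0.11] F [-0.1 -0.3 -1.4] q [-0.13 -0.15 -0.36  2.19  0.32  0.54 -2.18] grip 0.613 t 9.5
```

Still almost no force. Next I creep to the rail in 1–2 mm rows.

Request:
{"api": "carry_out", "payload": {
  "steps": [
    [0, 0, 0, 0.11, 0.01, -0.16, 0],
    [0, 0, 0, 0.23, 0.03, -0.33, 0],
    [0, 0, 0, 0.34, 0.04, -0.49, 0],
    [0, 0, 0, 0.46, 0.05, -0.66, 0],
    [0, 0, 0, 0.51, 0.06, -0.74, 0],
    [0, 0, 0, 0.51, 0.06, -0.74, 0],
    [0, 0, 0, 0.51, 0.06, -0.74, 0]
  ]
}}

```text
time: 10.2
position: [0.563, 0.1893, 0.1659]
tool_rot: [-2.959, -0.172, -0.934]
ft_force: [0.2, 0.7, -2.1]
grip_width: 0.617
grip_force: 30.0
```

```bash
python3 -c "
from plan import *
status()"
```

```text
eye rel foot: h 0.0084  across(t) 0.0004  along rail(y) 0.0010 oerr [ 0.02  0.01 -0.12] F [ 0.2  0.7 -2.1] q [-0.12 -0.13 -0.36  2.19  0.34  0.52 -2.2 ] grip 0.617 t 10.2
```

Request:
{"api": "carry_out", "payload": {
  "steps": [
    [0, 0, 0, 0.06, 0.01, -0.08, 0],
    [0, 0, 0, 0.11, 0.01, -0.16, 0],
    [0, 0, 0, 0.17, 0.02, -0.25, 0],
    [0, 0, 0, 0.2, 0.02, -0.29, 0],
    [0, 0, 0, 0.2, 0.02, -0.29, 0],
    [0, 0, 0, 0.2, 0.02, -0.29, 0]
  ]
}}

```text
time: 10.8
position: [0.565, 0.1895, 0.163]
tool_rot: [-2.959, -0.172, -0.933]
ft_force: [0.2, -0.7, -0.2]
grip_width: 0.613
grip_force: 30.0
```

```bash
python3 -c "
from plan import *
status()"
```

```text
eye rel foot: h 0.0049  across(t) 0.0003  along rail(y) 0.0010 oerr [ 0.02  0.01 -0.12] F [ 0.2 -0.7 -0.2] q [-0.12 -0.12 -0.36  2.19  0.35  0.51 -2.2 ] grip 0.613 t 10.8
```

Request:
{"api": "carry_out", "payload": {
  "steps": [
    [0, 0, 0, 0.04, 0, -0.06, 0],
    [0, 0, 0, 0.09, 0.01, -0.12, 0],
    [0, 0, 0, 0.09, 0.01, -0.12, 0]
  ]
}}

```text
time: 11.1
position: [0.5659, 0.1896, 0.1618]
tool_rot: [-2.959, -0.172, -0.933]
ft_force: [-2.4, -0.3, -0.1]
grip_width: 0.613
grip_force: 30.0
```

Request:
{"api": "carry_out", "payload": {
  "steps": [
    [0, 0, 0, 0.04, 0, -0.06, 0],
    [0, 0, 0, 0.06, 0.01, -0.08, 0],
    [0, 0, 0, 0.06, 0.01, -0.08, 0]
  ]
}}

```text
time: 11.4
position: [0.5664, 0.1897, 0.161]
tool_rot: [-2.959, -0.172, -0.933]
ft_force: [-3.1, 0.1, 1.2]
grip_width: 0.617
grip_force: 30.0
```

```bash
python3 - <<'E'
from plan import *
p,r,E=status()
d=snap('top','top5');s=snap('side','side5')
A=d['pixels'][100:160,215:275];B=s['pixels'][170:240,205:275]
cv2.imwrite('pics/z5.png',np.hstack([cv2.resize(cv2.convertScaleAbs(A,alpha=2),(400,400),interpolation=cv2.INTER_CUBIC),cv2.resize(cv2.convertScaleAbs(B,alpha=1.4),(400,400),interpolation=cv2.INTER_CUBIC) ])[:,:,::-1])
E
```

```text
eye rel foot: h 0.0024  across(t) 0.0003  along rail(y) 0.0010 oerr [ 0.03  0.01 -0.12] F [-3.1  0.1  1.2] q [-0.12 -0.11 -0.36  2.19  0.36  0.51 -2.21] grip 0.617 t 11.4
```

View pics/z5.png

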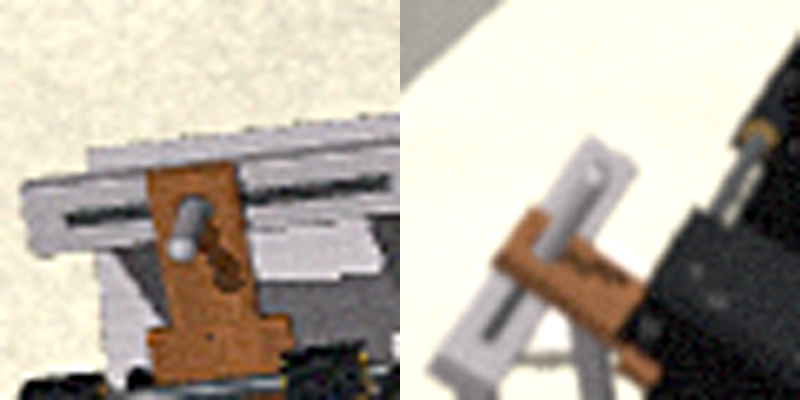

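The peg passes through the hole with its tip showing above the handle at (242,137) in top. The handle lies on the rail with about 3 N of contact. Now I release and retreat along the tool axis.

Request:
{"api": "carry_out", "payload": {
  "steps": [
    [0, 0, 0, 0, 0, 0, 0.8],
    [0, 0, 0, 0, 0, 0, 1],
    [0, 0, 0, 0, 0, 0, 1],
    [0, 0, 0, 0, 0, 0, 1],
    [0, 0, 0, 0, 0, 0, 1],
    [0, 0, 0, 0, 0, 0, 1],
    [0, 0, 0, 0, 0, 0, 1],
    [0, 0, 0, 0, 0, 0, 1]
  ]
}}

```text
time: 12.3
position: [0.5665, 0.1897, 0.161]
tool_rot: [-2.959, -0.172, -0.934]
ft_force: [0.8, 0.9, 0.6]
grip_width: 1.0
grip_force: 0.0
```

Request:
{"api": "carry_out", "payload": {
  "steps": [
    [0, 0, 0, -0.57, -0.07, 0.82, 1],
    [0, 0, 0, -1.14, -0.13, 1.64, 1],
    [0, 0, 0, -1.71, -0.2, 2.46, 1],
    [0, 0, 0, -2.28, -0.26, 3.28, 1],
    [0, 0, 0, -2.85, -0.33, 4.1, 1],
    [0, 0, 0, -3.4, -0.4, 4.9, 1],
    [0, 0, 0, -4.0, -0.46, 5.7, 1],
    [0, 0, 0, -4.0, -0.46, 5.7, 1],
    [0, 0, 0, -4.0, -0.46, 7.0, 1],
    [0, 0, 0, -4.0, -0.46, 8.0, 1],
    [0, 0, 0, -4.0, -0.46, 8.0, 1],
    [0, 0, 0, -4.0, -0.46, 8.0, 1]
  ]
}}

```text
time: 13.5
position: [0.5267, 0.1853, 0.2414]
tool_rot: [-2.959, -0.172, -0.934]
ft_force: [-0.5, -0.3, -0.3]
grip_width: 1.001
grip_force: 0.0
```

```bash
python3 - <<'E'
from plan import *
status()
d=snap('top','top6');s=snap('side','side6')
A=d['pixels'][90:190,200:300];B=s['pixels'][160:320,160:320]
cv2.imwrite('pics/z6.png',np.hstack([cv2.resize(cv2.convertScaleAbs(A,alpha=2),(400,400),interpolation=cv2.INTER_CUBIC),cv2.resize(cv2.convertScaleAbs(B,alpha=1.3),(400,400),interpolation=cv2.INTER_CUBIC) ])[:,:,::-1])
E
```

```text
eye rel foot: h 0.0912  across(t) 0.0137  along rail(y) 0.0011 oerr [-0.    0.03 -0.13] F [-0.5 -0.3 -0.3] q [-0.19 -0.29 -0.29  2.16  0.21  0.7  -2.07] grip 1.001 t 13.5
```

View pics/z6.png

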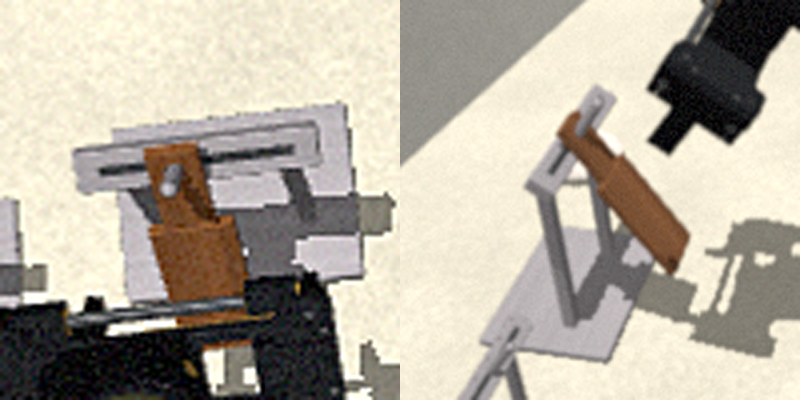

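The paddle hangs on the peg with its handle at the rail (hole at about px (243,135) in top) and its blade sagging. The gripper is clear of it. I confirm it is at rest and hand in.

Request:
{"api": "carry_out", "payload": {
  "steps": [
    [0, 0, 0, 0, 0, 0, 1],
    [0, 0, 0, 0, 0, 0, 1],
    [0, 0, 0, 0, 0, 0, 1],
    [0, 0, 0, 0, 0, 0, 1],
    [0, 0, 0, 0, 0, 0, 1],
    [0, 0, 0, 0, 0, 0, 1],
    [0, 0, 0, 0, 0, 0, 1],
    [0, 0, 0, 0, 0, 0, 1]
  ]
}}

```text
time: 14.4
position: [0.5265, 0.1851, 0.241]
tool_rot: [-2.959, -0.172, -0.934]
ft_force: [0.1, -0.8, 0.4]
grip_width: 1.0
grip_force: 0.0
```

```bash
python3 - <<'E'
from h import *
a=load('side6')['pixels'].astype(int);b=ctrl.get_image('side')['pixels'].astype(int)
m=np.abs(a-b)[190:280,215:280].max(2);print('max diff',m.max(),'mean',m.mean())
if m.mean()<8: print(ctrl.close_job())
E
```

```text
max diff 37 mean 3.7370940170940172
the job is handed in; nothing more can be done
None
```

The paddle hangs on the medium stand's peg, handle at the rail, released and apparently at rest; I handed the job in at about 14.5 s, and no verdict came back.

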